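# Lay out the fired beads and look them over with the magnifier

### The arm

A 6-joint arm with a two-finger parallel gripper is mounted at the origin on the work surface. World frame = base frame: x ahead of the robot, y to its left, z up, the work surface at z = 0. Lengths are in m, angles in degrees, forces in N, time in s.
With the tool pointing down it reaches from about 0.275 to 0.725 m from the base axis. Payload 15.9 kg.
Tool frame: the origin (TCP) lies on the centre line of the jaws, within the pads' length; the fingertips stand 25 mm ahead of it and the grasp point (between the pads) lies 6 mm ahead of it (robot.tcp_to_tips is the z of the fingertips in the tool frame, in m); z points along the fingers, y is the line along which they close (so a half turn about z gives the same grasp; the last joint's range is limited). The gripper opens to 85 mm and grips with 20 to 120 N. Pads are 22 mm wide; open, the fingers measure 114 mm over their backs; the gripper's body (76 mm by 85 mm) begins 54 mm behind the grasp point. The pads swing forward as they close: fully open they stand 13 mm farther back than shut.
Start: joints at [-69.041, 12.198, -1.971, 75.831, 0, 90], TCP at [0.179, -0.467, 0.256] pointing down, gripper open.
Joint ranges: [-170.91, 170.91], [-42.67, 98.43], [-65.05, 77.54], [-120.47, 116.71], [-90, 82.35], [-180, 180]. Speed limits (degrees/s): [108.29, 108.29, 136.94, 147.25, 180, 180].

### API

Orientations are given as [roll, pitch, yaw] about the fixed x, y, z axes, in that order (R = Rz(yaw) Ry(pitch) Rx(roll)).
In Python, from plant import robot gives the robot as it stands.
- The arm moves only by the tool play_rows, never from a script. Its argument "motion" is a list of rows, each a list of 7 numbers: the shift along the tool's x, y, z in units of 0.04 m (1.0 is 0.04 m), then the turn, a rotation vector about the tool's x, y, z in units of 0.1 rad (1.0 is 0.1 rad), then the opening, from 0 (shut) to 1 (fully open). In form: [[dx, dy, dz, wx, wy, wz, jaw], ...]. A call has 1 to 20 rows; each row shifts and turns the commanded pose from where the row before left it, along the tool's axes as they then stand; what a row does not reach is not made up. A row lasts 1/12 s, in which the tool goes at most 41.7 mm and 7.16 degrees, less where a joint would pass 70% of its speed; a pose out of reach is approached as far as the arm can. A call with a number of a shift or a turn outside -1 to 1 is refused whole. A call with a gripper value outside its range is refused whole. The fingers move at their own pace and stop on an object; "squeeze" is the grip in N (left out, the last holds). Time passes only in rows, so rows that do not move let the fingers close. It gives the time, the measured TCP pose, the force, the opening and the grip force at its end, in the units of the state.
- robot.get_obs(): the state, without advancing time (a new reading comes with each control period).
- robot.camera(name): name is "scene" or "side" or "wrist"; returns a dict with "img" (420x560x3 uint8, red, green, blue), "K" (3x3 intrinsics, pixels), "rvec" (rotation vector, rad) and "tvec" (3), from world to camera coordinates, as OpenCV has them. Camera axes: x right, y down, z forward; pixel columns grow to the right and rows downward; lengths in m; the calibration is good to about 2 mm. A picture is of the moment at which its call begins. There is no depth.
- robot.sign_off(): hands the job in; it is judged then, once.
The state is a dict: "t": time; "joint_positions": joint angles; "qvel": joint speeds; "joint_torque": joint torques, N m; "position": TCP position; "orientation": TCP orientation; "ft_force": force on the tool from outside, world axes, zero at the start; "ft_torque": the same for the moment, N m; "finger_gap": finger opening in m; "grasp_force": force on a finger pad.
Only numpy, scipy, OpenCV 4.12 (cv2) and the standard library are available. Lean on these libraries where they do the work, as an engineer would, in place of code of your own. Each camera call takes 0.05 s, during which the arm holds its last target. There are 200 camera calls.

### The job

Before these clay beads are packed they get a look for cracks. Set the three loose beads from the kiln shelf into the empty wells of the cardboard tray, one bead to a well, without dropping them. Then draw the magnifier out of its stand by the handle, turn it until the lens lies level and hold it over the middle of the tray, about 10 cm above the beads; finish while still holding it there, still, in the gripper, and leave the bird, the cup and the tape where they are.

Things in the scene. Friction and masses are not known exactly. Their poses are not given: they have to be found in the camera images.
- bead_a: fired clay bead, a barrel 32 mm in diameter and 34 mm tall with flat ends 21 mm across, about 45 g; origin at its centre, z along its threading axis. One of the three loose ones, standing on the kiln shelf at the start (its centre 29 mm above the table), in a row 50 to 85 mm apart along the shelf's x.
- bead_b: fired clay bead, a barrel 32 mm in diameter and 34 mm tall with flat ends 21 mm across, about 45 g; origin at its centre, z along its threading axis. One of the three loose ones, standing on the kiln shelf at the start (its centre 29 mm above the table), in a row 50 to 85 mm apart along the shelf's x.
- bead_c: fired clay bead, a barrel 32 mm in diameter and 34 mm tall with flat ends 21 mm across, about 45 g; origin at its centre, z along its threading axis. One of the three loose ones, standing on the kiln shelf at the start (its centre 29 mm above the table), in a row 50 to 85 mm apart along the shelf's x.
- bead_d: fired clay bead, a barrel 32 mm in diameter and 34 mm tall with flat ends 21 mm across, about 45 g; origin at its centre, z along its threading axis. Already stands in one well of the tray, and stays there.
- shelf: grey kiln shelf, a fixed slab 210 (its x) x 120 (its y) x 12 mm lying on the table; origin at the centre of its underside.
- tray: fixed cardboard tray, 124 x 124 mm and 14 mm high, walls, floor and the crossed dividers 4 mm thick, so four square wells of 56 mm, 10 mm deep, in two rows of two; origin at the centre of its underside, on the table, z up. It may lie at any yaw.
- well0 (a point): centre of the floor of one well of the tray, 4 mm above the table; an empty well at the start.
- well1 (a point): centre of the floor of one well of the tray, 4 mm above the table; an empty well at the start.
- well2 (a point): centre of the floor of one well of the tray, 4 mm above the table; an empty well at the start.
- well3 (a point): centre of the floor of one well of the tray, 4 mm above the table; the well that already has bead_d in it.
- stand: fixed wooden stand: base 105 x 100 x 10 mm and a slanting slot 11 mm wide, 79 mm long along y, between a back rest (-x side, top 68 mm above the table) and a lower lip (+x side, top 44 mm), 94 mm wide, ends closed. The slot leans 60 degrees above level: the way out is (-0.5, 0, 0.866) in the stand's frame. -x faces roughly to the robot; z up; origin on the table below the seated lens's centre.
- magnifier: hand magnifier, about 120 g: clear lens in a round steel rim 76 mm across, 8 mm thick, and a dark wooden handle 18 mm wide (y), 14 mm thick (z), from x = -46 to -146 mm. Origin at the lens's centre, z square to the glass. Centre of mass about 25 mm from the origin towards the handle. At first the rim stands loosely in the stand's slot, leaning like it, lens centre 44 mm above the table.
- grip (a point): point on the axis of the magnifier's handle, 100 mm from the lens centre and 46 mm short of the handle's end, a good place to grip across the 18 mm width. At the start about 130 mm above the table; the handle stands up slantwise (60 degrees above level, end towards the stand's -x), its width along the stand's y. Drawn along the slot it clears the lip after 35 mm, all after 70 mm.
- bird: bystander: dark clay bird about 85 mm long and 66 mm tall, loose; origin at the centre of its underside.
- cup: bystander: clay cup 76 mm across and 80 mm tall, loose; origin at the centre of its underside.
- tape: bystander: roll of brown packing tape 96 mm across and 48 mm tall, loose, lying flat; origin at the centre of its underside.
Things that resemble listed ones, but are neither listed nor needed, are in the scene too. Leave any blue or orange look-alike of the stand alone.

How it is judged:
By the outcome, as a careful person would: the job done as asked, in the order asked, and still so for the second after the job is handed in, while the arm keeps its last pose, push and grip.
It also fails if it takes over 67 s, if anything falls off the work surface, if the arm or the gripper's body presses on something with over 40 N, if the wrist force passes 120 N, or if a joint passes its speed limit or range.

## Working session

There is one attempt and no reset: what is moved stays moved. The work goes in short steps, Python scripts to look and compute and a tool call to move; the robot and the scene stay as the last step left them, time stands still between calls to the robot, and variables do not carry over. Pictures are saved under pics/ and viewed, at most 10 in all, crops included, and the job is handed in when it is done.

Besides the shell and the picture viewer there is one more tool, called after ">>>" as a command line: name --pt "numbers of a row" for each row, then --argument value for the rest. play_rows: Moves the arm, as the interface text tells. Shifts and turns lie within -1 to 1; 1 stands for 0.04 m of shift or 0.1 rad of turn. Its arguments: {"type":"object","properties":{"motion":{"type":"array"},"squeeze":{"type":"number"}},"required":["motion"]}

```bash
ls; mkdir -p pics; python3 - <<'E'
from plant import robot
import cv2,numpy as np,pickle
d={}
for n in ("scene","side","wrist"):
    c=robot.camera(n); d[n]=c; cv2.imwrite(f"pics/{n}0.png",c["img"][:,:,::-1])
    R=cv2.Rodrigues(np.array(c["rvec"]))[0]; print(n,(-R.T@np.array(c["tvec"]).ravel()).round(3),R[2].round(2))
pickle.dump(d,open("c0.pkl","wb")); print(robot.get_obs()["t"])
E
```

```text
pics
scene [0.979 0.315 0.725] [-0.48 -0.46 -0.75]
side [-0.116 -0.694  0.648] [ 0.65  0.59 -0.49]
wrist [ 0.255 -0.438  0.373] [-0.3  -0.11 -0.95]
0.15
```

View pics/scene0.png

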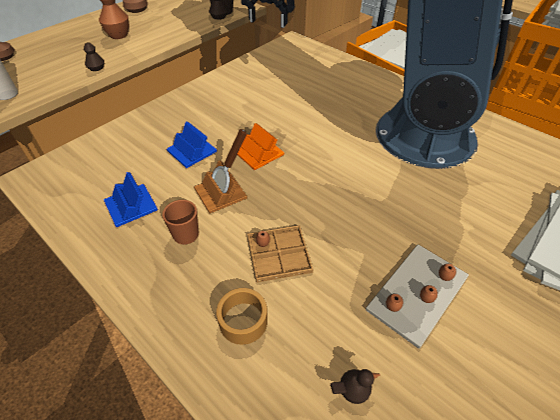

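View pics/side0.png

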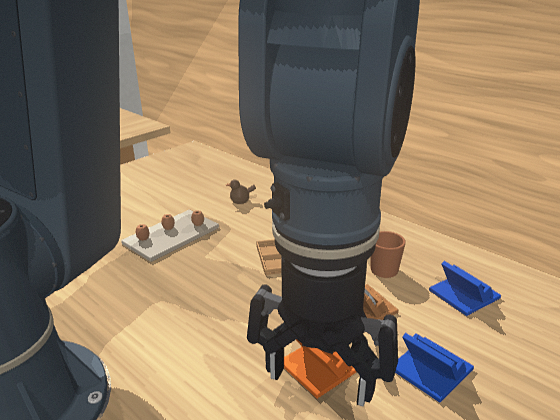

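Scene view: loose beads at (395,302), (428,293) and (448,271) on the grey shelf. The tray is at (280,253), with bead_d at (263,238). The wooden stand with the magnifier is at (220,190), with blue and orange look-alikes around it. In the side view the beads are at (143,232), (168,222) and (198,218), and the gripper hides the stand.

```bash
cat > h.py <<'E'
import cv2,numpy as np
from scipy.spatial.transform import Rotation as Ro
def cam(c):
    R=cv2.Rodrigues(np.array(c["rvec"],float))[0]; t=np.array(c["tvec"],float).ravel()
    return np.array(c["K"]),R,t
def ray(c,p):
    K,R,t=cam(c); p=np.atleast_2d(p); d=(np.c_[p,np.ones(len(p))]@np.linalg.inv(K).T)@R
    return -R.T@t, d/np.linalg.norm(d,axis=1)[:,None]
def onz(c,p,z):
    o,d=ray(c,p); return o+d*((z-o[2])/d[:,2])[:,None]
def tri(obs): # [(cam,pix)] -> point, residual
    A=np.zeros((3,3));b=np.zeros(3);L=[]
    for c,p in obs:
        o,d=ray(c,p);P=np.eye(3)-np.outer(d[0],d[0]);A+=P;b+=P@o;L.append((P,o))
    x=np.linalg.solve(A,b); return x,max(np.linalg.norm(P@(x-o)) for P,o in L)
def proj(c,X):
    K,R,t=cam(c); x=(np.atleast_2d(X)@R.T+t)@K.T; return x[:,:2]/x[:,2:]
def blobs(mask,amin=40):
    n,l,s,ce=cv2.connectedComponentsWithStats(mask.astype(np.uint8)); 
    return [(tuple(ce[i].round(1)),s[i].tolist()) for i in range(1,n) if s[i,4]>=amin]
E
python3 - <<'E'
from h import *; import pickle
d=pickle.load(open("c0.pkl","rb"))
P={}
for n,roi in(("scene",(230,220,480,320)),("side",(120,200,230,260))):
    im=d[n]["img"].astype(int); h=cv2.cvtColor(d[n]["img"],cv2.COLOR_RGB2HSV)
    r,g,b=im[...,0],im[...,1],im[...,2]
    m=(r>1.75*b)&(r>1.45*g)
    k=np.zeros_like(m); k[roi[1]:roi[3],roi[0]:roi[2]]=1
    P[n]=blobs(m&k,60); print(n,P[n])
for n in("scene","side"):
  for i,(ce,s) in enumerate(P[n]): print(n,ce,onz(d[n],ce,.029).round(4), 'boxc',onz(d[n],(s[0]+s[2]/2-.5,s[1]+s[3]/2-.5),.029).round(4)[0])
s=d["scene"]["img"][215:290,235:325,::-1]; a=cv2.resize(s,None,fx=6,fy=6,interpolation=cv2.INTER_CUBIC)
cv2.imwrite("pics/tray.png",a)
E
```

```text
scene [((np.float64(262.5), np.float64(238.6)), [256, 231, 14, 16, 181]), ((np.float64(446.9), np.float64(272.0)), [439, 264, 17, 17, 220]), ((np.float64(428.3), np.float64(293.9)), [420, 285, 17, 18, 228]), ((np.float64(251.6), np.float64(299.5)), [243, 293, 16, 13, 82]), ((np.float64(394.1), np.float64(302.3)), [386, 294, 17, 18, 223])]
side []
scene (np.float64(262.5), np.float64(238.6)) [[ 0.6172 -0.0666  0.029 ]] boxc [ 0.617  -0.0668  0.029 ]
scene (np.float64(446.9), np.float64(272.0)) [[0.4189 0.272  0.029 ]] boxc [0.4188 0.2722 0.029 ]
scene (np.float64(428.3), np.float64(293.9)) [[0.4909 0.2691 0.029 ]] boxc [0.4905 0.2683 0.029 ]
scene (np.float64(251.6), np.float64(299.5)) [[0.7386 0.0224 0.029 ]] boxc [0.7393 0.02   0.029 ]
scene (np.float64(394.1), np.float64(302.3)) [[0.5529 0.2297 0.029 ]] boxc [0.5534 0.2297 0.029 ]
```

View pics/tray.png

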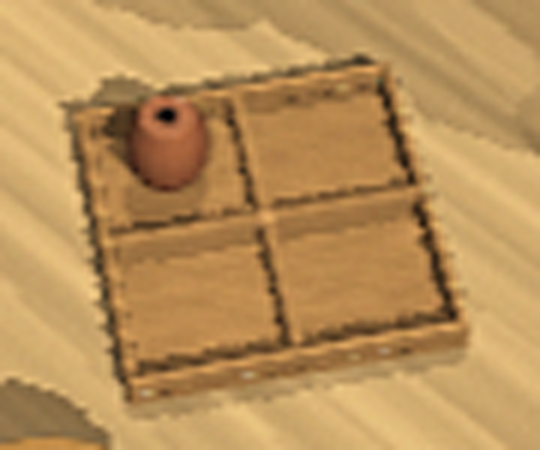

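The tray crop (6x, origin 235,215) shows the rim corners at about (72,108), (388,66), (465,328) and (130,388), and the divider crossing at (265,213). bead_d stands in the top-left well and the other three are empty.

```bash
python3 - <<'E'
from h import *; import pickle
d=pickle.load(open("c0.pkl","rb")); S,D=d["scene"],d["side"]
im=D["img"].astype(int); r,g,b=im[...,0],im[...,1],im[...,2]
m=(r>1.5*b)&(r>1.3*g)&(r-b>30); k=np.zeros_like(m); k[200:250,130:215]=1
B=blobs(m&k,40); print(B)
sc=[(446.9,272.0),(428.3,293.9),(394.1,302.3)]
for a in sc:
    best=min((tri([(S,a),(D,x[0])])[1],i) for i,x in enumerate(B)); x=B[best[1]]
    print(a,x[0],tri([(S,a),(D,x[0])])[0].round(4),best)
q=np.array([(72,108),(388,66),(465,328),(130,388),(265,213)])/6+(235-.42,215-.42)
w=onz(S,q,.014); print(w.round(4))
print([np.linalg.norm(w[i]-w[(i+1)%4]).round(4) for i in range(4)],w[:4].mean(0).round(4))
print([np.degrees(np.arctan2(*(w[(i+1)%4]-w[i])[[1,0]])).round(1) for i in range(4)])
# shelf by grey
im=S["img"].astype(int); mm=(im.max(2)-im.min(2)<25)&(im.max(2)>110); k=np.zeros_like(mm);k[235:350,355:480]=1
mk=(mm&k).astype(np.uint8); c=max(cv2.findContours(mk,0,2)[0],key=cv2.contourArea)
bx=cv2.approxPolyDP(cv2.convexHull(c),6,True)[:,0]; print(bx.tolist(),onz(S,bx,.012).round(3))
# wooden stand / handle: dark reddish pixels
r,g,b=im[...,0],im[...,1],im[...,2]
h=(r<115)&(r>1.5*b)&(r>1.3*g); k=np.zeros_like(h);k[120:180,215:260]=1; print(blobs(h&k,20))
c=D["img"][240:420,240:420,::-1]
cv2.imwrite("pics/std.png",np.hstack([cv2.resize(S["img"][115:220,185:290,::-1],(390,390),interpolation=cv2.INTER_CUBIC),cv2.resize(c,(390,390))]))
E
```

```text
[((np.float64(197.3), np.float64(217.8)), [191, 211, 13, 15, 145]), ((np.float64(167.5), np.float64(221.4)), [162, 214, 12, 16, 151]), ((np.float64(142.0), np.float64(231.7)), [136, 224, 13, 16, 167])]
(446.9, 272.0) (np.float64(142.0), np.float64(231.7)) [0.4178 0.2722 0.0281] (np.float64(0.0003671780006357568), 2)
(428.3, 293.9) (np.float64(167.5), np.float64(221.4)) [0.4898 0.2693 0.0278] (np.float64(0.0002960092786586307), 1)
(394.1, 302.3) (np.float64(197.3), np.float64(217.8)) [0.5521 0.2295 0.0276] (np.float64(5.5704141067907736e-05), 0)
[[ 0.622  -0.1136  0.014 ]
 [ 0.524  -0.0388  0.014 ]
 [ 0.5956  0.0592  0.014 ]
 [ 0.694  -0.0102  0.014 ]
 [ 0.6075 -0.0264  0.014 ]]
[np.float64(0.1233), np.float64(0.1213), np.float64(0.1204), np.float64(0.126)] [ 0.6089 -0.0259  0.014 ]
[np.float64(142.6), np.float64(53.8), np.float64(-35.2), np.float64(-124.9)]
[[417, 245], [457, 274], [419, 347], [367, 308]] [[0.386 0.189 0.012]
 [0.395 0.289 0.012]
 [0.59  0.31  0.012]
 [0.59  0.195 0.012]]
[((np.float64(234.4), np.float64(148.6)), [220, 129, 27, 39, 321])]
```

View pics/std.png

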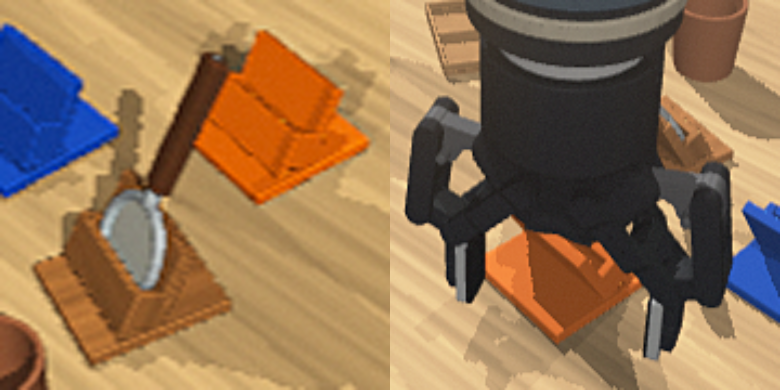

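Confirmed: the crop shows the magnifier in the brown wooden stand (lens about scene (221,180), handle up to about (242,130)). The orange stand at scene (260,145) and the blue ones are empty look-alikes, so the brown one is the one meant.

Bead heights triangulate to 28 mm, which fits the stated 29 mm. The tray sides come out at 120–126 mm, which also fits. Next I'll work out the first move.

```bash
cat > go.py <<'E'
# usage: go.py x y z jawyaw : shift and turn in tool axes, move units, for a tool-down pose whose jaw axis lies at jawyaw
import sys; from h import *; from plant import robot
def state():
    o=robot.get_obs(); return np.array(o["position"]),Ro.from_euler("xyz",o["orientation"],degrees=True),o
def need(tp,tR):
    p,R,o=state()
    print("now",p.round(4),np.round(o["orientation"],1),"t",round(o["t"],2),"gap",round(o["finger_gap"],4))
    print("shift units",(R.inv().apply(tp-p)/.04).round(3),"turn units (first)",((R.inv()*tR).as_rotvec()/.1).round(3),"shift units after turn",(tR.inv().apply(tp-p)/.04).round(3))
def down(yaw): # jaw axis (tool y) at yaw
    a=np.radians(yaw); y=np.array([np.cos(a),np.sin(a),0]); z=np.array([0,0,-1.]); x=np.cross(y,z)
    return Ro.from_matrix(np.c_[x,y,z])
if __name__=="__main__":
    x,y,z,w=map(float,sys.argv[1:5]); need(np.array([x,y,z]),down(w))
E
python3 -c "
from go import *
p,R,o=state(); print(R.as_matrix().round(3),o['finger_gap'],robot.tcp_to_tips)"
python3 go.py .418 .272 .12 90;python3 go.py .418 .272 .12 -90
```

```text
[[ 0.934  0.358 -0.   ]
 [ 0.358 -0.934  0.001]
 [-0.    -0.001 -1.   ]] 0.08552350734344843 0.025
now [ 0.1787 -0.4667  0.2559] [-179.9    0.    21. ] t 0.15 gap 0.0855
shift units [ 12.191 -15.103   3.411] turn units (first) [-3.0000e-03 -1.2000e-02 -2.7758e+01] shift units after turn [-5.981 18.467  3.398]
now [ 0.1787 -0.4667  0.2559] [-179.9    0.    21. ] t 0.15 gap 0.0855
shift units [ 12.191 -15.103   3.411] turn units (first) [-9.000e-03  2.000e-03  3.658e+00] shift units after turn [  5.981 -18.467   3.398]
```

>>> play_rows --pt "0 0 0 0 0 0.915 0.7" --pt "0 0 0 0 0 0.915 0.7" --pt "0 0 0 0 0 0.915 0.7" --pt "0 0 0 0 0 0.915 0.7" --pt "0.75 -0.6 0 0 0 0 0.7" --pt "0.75 -0.6 0 0 0 0 0.7" --pt "0.75 -0.6 0 0 0 0 0.7" --pt "0.75 -0.6 0 0 0 0 0.7" --pt "0.75 -0.6 0 0 0 0 0.7" --pt "0.75 -0.6 0 0 0 0 0.7" --pt "0.75 -0.6 0 0 0 0 0.7" --pt "0.75 -0.6 0 0 0 0 0.7" --pt "0 -0.8 0 0 0 0 0.7" --pt "0 -0.8 0 0 0 0 0.7" --pt "0 -0.8 0 0 0 0 0.7" --pt "0 -0.8 0 0 0 0 0.7" --pt "0 0 0 0 0 0 0.7" --pt "0 0 0 0 0 0 0.7" --pt "0 0 0 0 0 0 0.7"

```text
t: 1.73
position: [0.419, -0.1471, 0.2563]
orientation: [180.0, 0.0, 0.0]
ft_force: [-0.6, -0.4, 0.2]
finger_gap: 0.06
grasp_force: 0.0
```

```bash
python3 - <<'E'
from go import *; import pickle
d={}
for n in ("side","wrist","scene"):
    d[n]=robot.camera(n)
    cv2.imwrite(f"pics/{n}1.png",d[n]["img"][:,:,::-1])
pickle.dump(d,open("c1.pkl","wb"))
cv2.imwrite("pics/both1.png",np.vstack([np.hstack([cv2.resize(d["side"]["img"],(400,300)),cv2.resize(d["wrist"]["img"],(400,300))]),np.hstack([cv2.resize(d["side"]["img"][230:380,230:430],(400,300)),cv2.resize(d["scene"]["img"][115:223,185:329],(400,300))])])[:,:,::-1])
E
python3 go.py .418 .272 .12 -90
```

```text
now [ 0.4189 -0.1478  0.2562] [ 1.8e+02  0.0e+00 -1.0e-01] t 1.88 gap 0.0598
shift units [ -0.037 -10.495   3.404] turn units (first) [ 0.     0.002 -0.015] shift units after turn [ -0.022 -10.495   3.404]
```

View pics/both1.png

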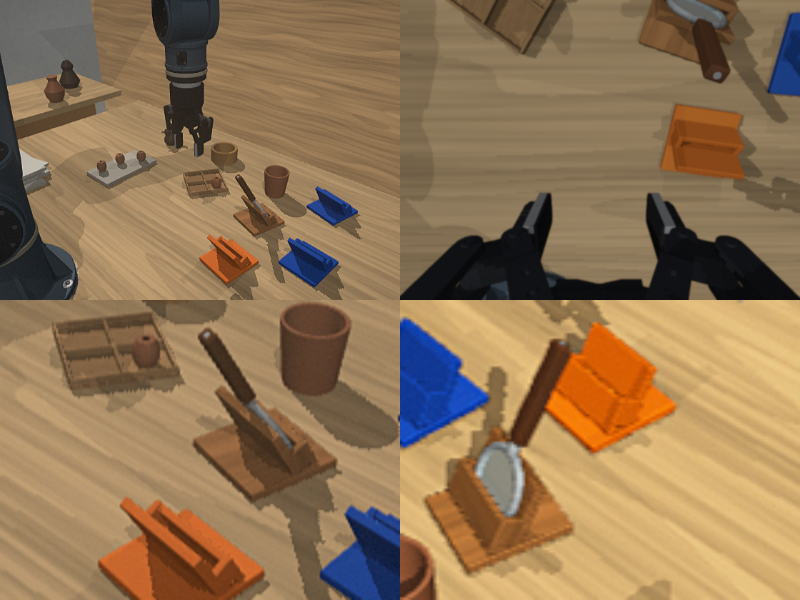

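The side view now shows everything: handle end at side (333,247), handle bottom at (356,281), and the tray at (290,254) with bead_d at (302,253). The wrist view shows the handle end near its top edge. Next I'll triangulate the handle axis and the tray.

```bash
python3 - <<'E'
from h import *; import pickle
d=pickle.load(open("c1.pkl","rb"))
def rgb(c): im=c["img"].astype(int); return im[...,0],im[...,1],im[...,2]
E={}
for n,roi in(("scene",(215,122,256,172)),("side",(326,240,364,286)),("wrist",(400,10,520,122))):
    r,g,b=rgb(d[n]); m=(r<105)&(r>1.4*b)&(r-b>18)&(g<60 if n!="wrist" else g<52)
    k=np.zeros_like(m);k[roi[1]:roi[3],roi[0]:roi[2]]=1
    mk=(m&k).astype(np.uint8); nn,l,s,ce=cv2.connectedComponentsWithStats(mk); i=1+s[1:,4].argmax()
    pts=np.argwhere(l==i)[:,::-1].astype(np.float32); rc=cv2.minAreaRect(pts)
    vx,vy,x,y=cv2.fitLine(pts,cv2.DIST_L2,0,.01,.01).ravel(); t=(pts-(x,y))@(vx,vy); c0=np.array((x,y)); v=np.array((vx,vy))
    e=[c0+v*t.min(),c0+v*t.max()]; e.sort(key=lambda q:q[1]); E[n]=e; print(n,s[i].tolist(),np.round(e,1).tolist(),[round(float(q),1) for q in rc[1]])
for i in (0,1): print("end" if i==0 else "neck",tri([("s",0)] and [(d["scene"],E["scene"][i]),(d["side"],E["side"][i])]))
# axis: intersection of planes
def pl(n): o,dd=ray(d[n],np.array(E[n])); q=np.cross(dd[0],dd[1]); return o,q/np.linalg.norm(q)
(o1,n1),(o2,n2)=pl("scene"),pl("side"); u=np.cross(n1,n2); u/=np.linalg.norm(u); u*=np.sign(u[2])
a,_=tri([(d["scene"],E["scene"][0]),(d["side"],E["side"][0])]); b,_=tri([(d["scene"],E["scene"][1]),(d["side"],E["side"][1])])
print("axis dir",u.round(3),"elev",np.degrees(np.arcsin(u[2])),"azim",np.degrees(np.arctan2(u[1],u[0])),"len",np.linalg.norm(a-b))
mid=np.linalg.lstsq(np.array([n1,n2,u]),np.array([n1@o1,n2@o2,u@((a+b)/2)]),rcond=None)[0]
print("mid",mid.round(4)); 
for z,l in((.044,'lens'),(.1306,'grip'),(.1704,'end')): print(l,(mid+u*(z-mid[2])/u[2]).round(4))
# check in wrist
print("wrist proj end",proj(d["wrist"],a),E["wrist"][0],E["wrist"][1])
# tray: corner triangulation
s=np.array([(52,18),(168,13),(184,79),(77,94)])/2+(230,230)
cv2.imwrite("pics/ts.png",cv2.resize(d["side"]["img"][230:285,250:330,::-1],None,fx=7,fy=7,interpolation=cv2.INTER_CUBIC))
E
```

```text
scene [222, 130, 24, 38, 290] [[242.89999389648438, 130.89999389648438], [226.10000610351562, 166.39999389648438]] [8.5, 39.4]
side [329, 245, 29, 38, 320] [[331.6000061035156, 245.3000030517578], [354.70001220703125, 280.5]] [42.2, 8.4]
wrist [406, 27, 56, 89, 2841] [[419.1000061035156, 26.299999237060547], [448.79998779296875, 115.0999984741211]] [93.2, 47.0]
end (array([ 0.49943364, -0.23778878,  0.16863346]), np.float64(0.0011146500906766728))
neck (array([ 0.54597295, -0.25975178,  0.07666017]), np.float64(0.000721802521230743))
axis dir [-0.488  0.154  0.859] elev 59.213327714152264 azim 162.46972802898182 len 0.10539149294829782
mid [ 0.5222 -0.2494  0.1225]
lens [ 0.5668 -0.2634  0.044 ]
grip [ 0.5176 -0.2479  0.1306]
end [ 0.495  -0.2408  0.1704]
wrist proj end [[436.86636436  99.1137257 ]] [419.0922    26.300865] [448.75894 115.08055]
```

View pics/ts.png

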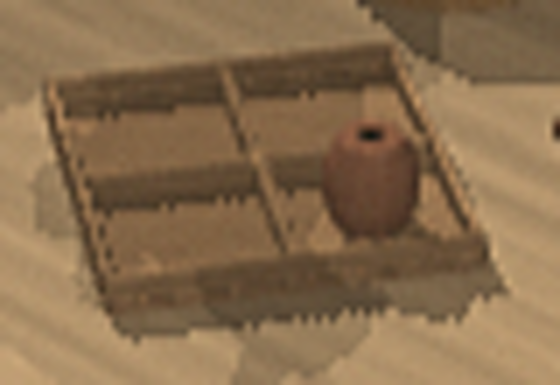

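The side crop (7x, origin 250,230) shows the tray rim corners at (45,80), (395,45), (488,240) and (108,290), and the crossing at (252,160). bead_d is in the well nearest the (488,240) corner.

```bash
python3 - <<'E'
from h import *; import pickle
d=pickle.load(open("c1.pkl","rb")); S,D=d["scene"],d["side"]
q=np.array([(72,108),(388,66),(465,328),(130,388),(265,213)])/6+(235-.42,215-.42)
s=np.array([(488,240),(108,290),(45,80),(395,45),(252,160)])/7+(250-.43,230-.43)
w=np.array([tri([(S,a),(D,b)])[0] for a,b in zip(q,s)]); print(w.round(4), [round(tri([(S,a),(D,b)])[1],4) for a,b in zip(q,s)])
print("z .014 side",onz(D,s,.014).round(4))
print(w[:4].mean(0).round(4),[np.degrees(np.arctan2(*(w[(i+1)%4]-w[i])[[1,0]])).round(1) for i in range(4)])
E
python3 go.py .418 .272 .10 -90
```

```text
[[ 0.6204 -0.1151  0.0112]
 [ 0.5209 -0.0418  0.0086]
 [ 0.5933  0.0586  0.0109]
 [ 0.6927 -0.0126  0.0099]
 [ 0.6051 -0.0274  0.0105]] [np.float64(0.0002), np.float64(0.0005), np.float64(0.0008), np.float64(0.0006), np.float64(0.0009)]
z .014 side [[ 0.6169 -0.1175  0.014 ]
 [ 0.5157 -0.0478  0.014 ]
 [ 0.5895  0.0557  0.014 ]
 [ 0.6879 -0.0174  0.014 ]
 [ 0.6005 -0.0305  0.014 ]]
[ 0.6068 -0.0277  0.0101] [np.float64(143.6), np.float64(54.2), np.float64(-35.6), np.float64(-125.2)]
now [ 0.4189 -0.1478  0.2562] [ 1.8e+02  0.0e+00 -1.0e-01] t 1.88 gap 0.0598
shift units [ -0.036 -10.495   3.904] turn units (first) [ 0.     0.002 -0.015] shift units after turn [ -0.022 -10.495   3.904]
```

>>> play_rows --pt "0 -0.75 0 0 0 0 0.7" --pt "0 -0.75 0 0 0 0 0.7" --pt "0 -0.75 0 0 0 0 0.7" --pt "0 -0.75 0 0 0 0 0.7" --pt "0 -0.75 0 0 0 0 0.7" --pt "0 -0.75 0 0 0 0 0.7" --pt "0 -0.75 0 0 0 0 0.7" --pt "0 -0.75 0.4 0 0 0 0.7" --pt "0 -0.75 0.4 0 0 0 0.7" --pt "0 -0.75 0.4 0 0 0 0.7" --pt "0 -0.75 0.4 0 0 0 0.7" --pt "0 -0.75 0.4 0 0 0 0.7" --pt "0 -0.75 0.4 0 0 0 0.7" --pt "0 -0.75 0.4 0 0 0 0.7" --pt "0 0 0 0 0 0 0.7" --pt "0 0 0 0 0 0 0.7"

```text
t: 3.22
position: [0.4121, 0.1172, 0.1604]
orientation: [-172.4, 0.1, 10.8]
ft_force: [-0.4, 0.4, -0.1]
finger_gap: 0.0595
grasp_force: 0.0
```

```bash
cat > wb.py <<'E'
from go import *
c=robot.camera("wrist"); im=c["img"].astype(int); r,g,b=im[...,0],im[...,1],im[...,2]
cv2.imwrite("pics/w_last.png",c["img"][:,:,::-1])
m=(r>1.5*b)&(r>1.3*g)&(r-b>30)
for ce,s in blobs(m,150): print(ce,s,onz(c,(s[0]+s[2]/2-.5,s[1]+s[3]/2-.5),.029).round(4)[0], onz(c,(s[0]+s[2]/2-.5,s[1]+s[3]/2-.5),.021).round(4)[0])
E
python3 wb.py; python3 go.py .418 .272 .048 -90
```

```text
(np.float64(107.2), np.float64(56.6)) [87, 39, 43, 40, 1130] [0.4914 0.2735 0.029 ] [0.4912 0.2786 0.021 ]
(np.float64(102.7), np.float64(158.4)) [83, 141, 39, 39, 1005] [0.4168 0.2771 0.029 ] [0.4143 0.2823 0.021 ]
now [0.4125 0.1171 0.161 ] [-1.724e+02  1.000e-01  1.080e+01] t 3.27 gap 0.0594
shift units [ 0.862 -3.373  3.299] turn units (first) [-1.32   0.139  1.873] shift units after turn [ 0.138 -3.873  2.825]
```

```bash
python3 -c "
from go import *
p,R,o=state(); print(np.round(o['joint_positions'],1),np.round(o['qvel'],1),np.round(o['ft_force'],1))"
```

```text
[ 10.7   6.3 -23.5  60.3   7.6 180. ] [-0.2 -0.6  0.7  0.  -0.1 -0.1] [ 0.5 -0.4  1. ]
```

J6 has hit its 180° limit. A half-turned grasp (yaw 180) puts it back in mid-range.

>>> play_rows --pt "0 0 0 0 0 -1 0.7" --pt "0 0 0 -0.66 0 -1 0.7" --pt "0 0 0 -0.66 0 -1 0.7" --pt "0 0 0 0 0 -1 0.7" --pt "0 0 0 0 0 -1 0.7" --pt "0 0 0 0 0 -1 0.7" --pt "0 0 0 0 0 -1 0.7" --pt "0 0 0 0 0 -1 0.7" --pt "0 0 0 0 0 -1 0.7" --pt "0 0 0 0 0 -1 0.7" --pt "0 0 0 0 0 -1 0.7" --pt "0 0 0 0 0 -1 0.7" --pt "0 0 0 0 0 -1 0.7" --pt "0 0 0 0 0 -1 0.7" --pt "0 0 0 0 0 -1 0.7" --pt "0 0 0 0 0 -1 0.7" --pt "0 0 0 0 0 -1 0.7" --pt "0 0 0 0 0 -1 0.7" --pt "0 0 0 0 0 -1 0.7" --pt "0 0 0 0 0 -1 0.7"

```text
t: 4.93
position: [0.4129, 0.1171, 0.1617]
orientation: [178.5, 0.4, 125.5]
ft_force: [-0.4, -0.4, 0.5]
finger_gap: 0.0599
grasp_force: 0.0
```

>>> play_rows --pt "0 0 0 0 0 -1 0.7" --pt "0 0 0 0 0 -1 0.7" --pt "0 0 0 0 0 -1 0.7" --pt "0 0 0 0 0 -1 0.7" --pt "0 0 0 0 0 -1 0.7" --pt "0 0 0 0 0 -1 0.7" --pt "0 0 0 0 0 -1 0.7" --pt "0 0 0 0 0 -1 0.7" --pt "0 0 0 0 0 -1 0.7" --pt "0 0 0 0 0 0 0.7" --pt "0 0 0 0 0 0 0.7"

```text
t: 5.85
position: [0.4127, 0.1174, 0.1614]
orientation: [179.4, 1.4, 176.7]
ft_force: [-0.8, -0.5, 0.4]
finger_gap: 0.0597
grasp_force: 0.0
```

```bash
python3 wb.py; python3 go.py .418 .272 .10 90
```

```text
(np.float64(489.2), np.float64(202.7)) [473, 184, 34, 38, 919] [0.4195 0.279  0.029 ] [0.4225 0.2841 0.021 ]
(np.float64(472.2), np.float64(287.4)) [457, 269, 31, 36, 768] [0.4935 0.2756 0.029 ] [0.4988 0.2806 0.021 ]
now [0.4126 0.1175 0.1612] [179.4   1.4 176.7] t 5.9 gap 0.0595
shift units [0.127 3.849 1.565] turn units (first) [ 0.091  0.244 -0.583] shift units after turn [-0.135  3.863  1.53 ]
```

>>> play_rows --pt "0 0 0 0.09 0.24 -0.58 0.7" --pt "-0.02 0.55 0.1 0 0 0 0.7" --pt "-0.02 0.55 0.1 0 0 0 0.7" --pt "-0.02 0.55 0.1 0 0 0 0.7" --pt "-0.02 0.55 0.1 0 0 0 0.7" --pt "-0.02 0.55 0.1 0 0 0 0.7" --pt "-0.02 0.55 0.1 0 0 0 0.7" --pt "0 0.55 0.1 0 0 0 0.7" --pt "0 0 0 0 0 0 0.7" --pt "0 0 0 0 0 0 0.7"

```text
t: 6.73
position: [0.4162, 0.2724, 0.1325]
orientation: [-180.0, -0.0, -179.8]
ft_force: [0.6, 0.6, 0.9]
finger_gap: 0.0597
grasp_force: 0.0
```

```bash
python3 wb.py; python3 go.py .418 .272 .048 90
```

```text
(np.float64(278.8), np.float64(227.0)) [257, 205, 44, 45, 1393] [0.4186 0.2719 0.029 ] [0.4217 0.2719 0.021 ]
(np.float64(275.0), np.float64(318.9)) [255, 298, 39, 43, 1184] [0.493  0.2687 0.029 ] [0.4988 0.2686 0.021 ]
(np.float64(223.5), np.float64(379.7)) [205, 361, 39, 42, 1049] [0.5529 0.2281 0.029 ] [0.5608 0.2265 0.021 ]
now [0.4162 0.2717 0.1327] [-180.    -0.  -179.8] t 6.78 gap 0.0599
shift units [-0.046  0.008  2.117] turn units (first) [-0.004 -0.006  0.03 ] shift units after turn [-0.045  0.007  2.117]
```

View pics/w_last.png

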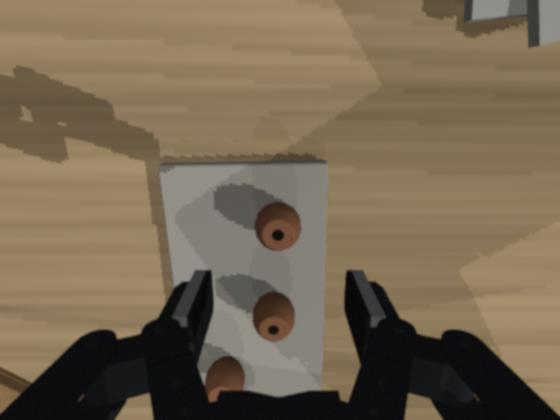

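The wrist view shows bead A at (279,227), B at (275,319) and C at (223,380). The jaws straddle the row, and all the measurements agree within 2 mm. Descending on bead A.

>>> play_rows --pt "-0.05 0 0.4 0 0 0 0.7" --pt "0 0 0.4 0 0 0 0.7" --pt "0 0 0.4 0 0 0 0.7" --pt "0 0 0.4 0 0 0 0.7" --pt "0 0 0.3 0 0 0 0.7" --pt "0 0 0.22 0 0 0 0.7" --pt "0 0 0 0 0 0 0.7" --pt "0 0 0 0 0 0 0" --pt "0 0 0 0 0 0 0" --pt "0 0 0 0 0 0 0" --pt "0 0 0 0 0 0 0" --pt "0 0 0 0 0 0 0" --pt "0 0 0 0 0 0 0" --squeeze 30

```text
t: 7.87
position: [0.4187, 0.272, 0.0489]
orientation: [180.0, 0.1, -179.8]
ft_force: [-1.1, -2.0, 7.4]
finger_gap: 0.0303
grasp_force: 29.1
```

```bash
python3 go.py .565 -.034 .10 90
```

```text
now [0.4187 0.272  0.0489] [ 1.800e+02  1.000e-01 -1.798e+02] t 7.87 gap 0.0303
shift units [-3.625 -7.666 -1.276] turn units (first) [0.004 0.01  0.043] shift units after turn [-3.656 -7.651 -1.277]
```

The gap reads 30.3 mm, less than the 32 mm diameter, so the pads sit about 7 mm above the bead's widest point. I'll regrip 5 mm lower.

>>> play_rows --pt "0 0 0 0 0 0 0.6" --pt "0 0 0 0 0 0 0.6" --pt "0 0 0 0 0 0 0.6" --pt "0 0 0.13 0 0 0 0.6" --pt "0 0 0 0 0 0 0.6" --pt "0 0 0 0 0 0 0" --pt "0 0 0 0 0 0 0" --pt "0 0 0 0 0 0 0" --pt "0 0 0 0 0 0 0" --pt "0 0 0 0 0 0 0" --squeeze 30

```text
t: 8.7
position: [0.4181, 0.2719, 0.0427]
orientation: [-180.0, -0.0, -179.7]
ft_force: [0.1, -1.3, 0.2]
finger_gap: 0.0302
grasp_force: 29.8
```

>>> play_rows --pt "0 0 -0.3 0 0 0 0" --pt "0 0 -0.5 0 0 0 0" --pt "0 0 -0.5 0 0 0 0" --pt "0 0 -0.5 0 0 0 0" --pt "-0.31 -0.64 0 0 0 0 0" --pt "-0.31 -0.64 0 0 0 0 0" --pt "-0.31 -0.64 0 0 0 0 0" --pt "-0.31 -0.64 0 0 0 0 0" --pt "-0.31 -0.64 0 0 0 0 0" --pt "-0.31 -0.64 0 0 0 0 0" --pt "-0.31 -0.64 0 0 0 0 0" --pt "-0.31 -0.64 0 0 0 0 0" --pt "-0.31 -0.64 0 0 0 0 0" --pt "-0.31 -0.64 0 0 0 0 0" --pt "-0.31 -0.64 0 0 0 0 0" --pt "-0.31 -0.64 0 0 0 0 0" --pt "0 0 0 0 0 -0.82 0" --pt "0 0 0 0 0 -0.82 0" --pt "0 0 0 0 0 0 0"

```text
t: 10.28
position: [0.5684, -0.0351, 0.1143]
orientation: [180.0, -0.1, -170.2]
ft_force: [0.1, -0.3, -1.1]
finger_gap: 0.0305
grasp_force: 29.9
```

```bash
python3 go.py .565 -.034 .036 99.4; python3 - <<'E'
from go import *
c=robot.camera("wrist"); cv2.imwrite("pics/w2.png",c["img"][:,:,::-1])
print(proj(c,[(.607,-.027,.014),(.565,-.034,.004),(.622,-.1136,.014),(.524,-.0388,.014),(.5956,.0592,.014)]).round(0).tolist())
E
```

```text
now [ 0.5684 -0.0351  0.1143] [ 1.800e+02 -1.000e-01 -1.702e+02] t 10.28 gap 0.0305
shift units [0.078 0.041 1.958] turn units (first) [ 0.003 -0.009  0.077] shift units after turn [0.08  0.041 1.958]
[[281.0, 277.0], [281.0, 216.0], [158.0, 277.0], [285.0, 160.0], [402.0, 281.0]]
```

View pics/w2.png

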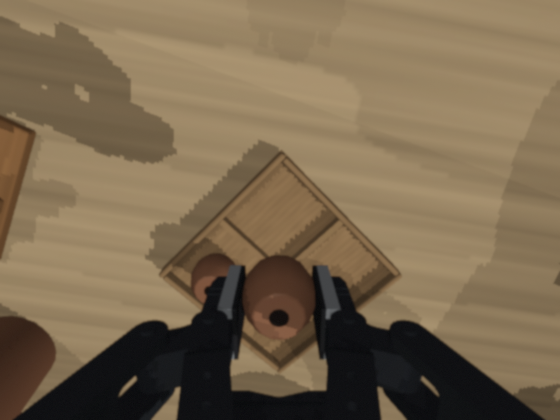

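The wrist view shows the near tray corner at (282,153), left (162,273) and right (400,273), with the held bead at (280,297). That puts the tray centre at about (0.605,-0.027), so I'll shift the drop about 2 mm and lower.

>>> play_rows --pt "0.115 0.04 0 0 0 0.08 0" --pt "0 0 0.4 0 0 0 0" --pt "0 0 0.4 0 0 0 0" --pt "0 0 0.4 0 0 0 0" --pt "0 0 0.35 0 0 0 0" --pt "0 0 0.25 0 0 0 0" --pt "0 0 0.14 0 0 0 0" --pt "0 0 0 0 0 0 0" --pt "0 0 0 0 0 0 0"

```text
t: 11.08
position: [0.5636, -0.0336, 0.0373]
orientation: [180.0, -0.0, -170.8]
ft_force: [-0.2, 0.2, 0.1]
finger_gap: 0.0302
grasp_force: 29.9
```

No contact force and about 2 mm to go. Lowering 1 mm, then releasing.

>>> play_rows --pt "0 0 0.04 0 0 0 0" --pt "0 0 0 0 0 0 0" --pt "0 0 0 0 0 0 0.42" --pt "0 0 0 0 0 0 0.46" --pt "0 0 0 0 0 0 0.55" --pt "0 0 0 0 0 0 0.6"

```text
t: 11.58
position: [0.5637, -0.0338, 0.0356]
orientation: [-180.0, -0.0, -170.8]
ft_force: [-0.3, 0.1, 1.3]
finger_gap: 0.0516
grasp_force: 0.5
```

>>> play_rows --pt "0 0 -0.3 0 0 0 0.6" --pt "0 0 -0.5 0 0 0 0.6" --pt "0 0 -0.5 0 0 0 0.6" --pt "0 0 -0.5 0 0 0 0.6" --pt "0 0 0 0 0 0 0.6"

```text
t: 12.0
position: [0.5655, -0.0339, 0.1112]
orientation: [-179.9, 0.3, -170.8]
ft_force: [0.7, 0.4, 0.2]
finger_gap: 0.0514
grasp_force: 0.0
```

```bash
python3 go.py .491 .269 .10 90; python3 wb.py
```

```text
now [ 0.5655 -0.0339  0.1112] [-179.9    0.3 -170.8] t 12.0 gap 0.0514
shift units [0.629 7.773 0.268] turn units (first) [-0.007  0.045  1.606] shift units after turn [1.862 7.572 0.279]
(np.float64(9.7), np.float64(173.1)) [0, 126, 30, 128, 2004] [ 0.5618 -0.1951  0.029 ] [ 0.565 -0.201  0.021]
(np.float64(279.5), np.float64(227.7)) [254, 200, 54, 56, 2098] [ 0.5604 -0.034   0.029 ] [ 0.5634 -0.0334  0.021 ]
(np.float64(218.6), np.float64(277.0)) [188, 257, 49, 50, 809] [ 0.6051 -0.0722  0.029 ] [ 0.61   -0.0732  0.021 ]
(np.float64(24.4), np.float64(371.7)) [0, 332, 55, 87, 2618] [ 0.7041 -0.198   0.029 ] [ 0.7129 -0.204   0.021 ]
```

Bead A is in its well at (0.563,-0.033) and upright. Now bead B.

>>> play_rows --pt "0 0 0 0 0 0.8 0.7" --pt "0 0 0 0 0 0.8 0.7" --pt "0.155 0.63 0 0 0 0 0.7" --pt "0.155 0.63 0 0 0 0 0.7" --pt "0.155 0.63 0 0 0 0 0.7" --pt "0.155 0.63 0 0 0 0 0.7" --pt "0.155 0.63 0 0 0 0 0.7" --pt "0.155 0.63 0 0 0 0 0.7" --pt "0.155 0.63 0 0 0 0 0.7" --pt "0.155 0.63 0 0 0 0 0.7" --pt "0.155 0.63 0 0 0 0 0.7" --pt "0.155 0.63 0 0 0 0 0.7" --pt "0.155 0.63 0 0 0 0 0.7" --pt "0.155 0.63 0 0 0 0 0.7" --pt "0 0 0 0 0 0 0.7" --pt "0 0 0 0 0 0 0.7"

```text
t: 13.38
position: [0.4883, 0.2694, 0.1065]
orientation: [-180.0, -0.1, -179.8]
ft_force: [1.1, 0.9, 0.1]
finger_gap: 0.0598
grasp_force: 0.0
```

```bash
python3 go.py .491 .269 .0425 90; python3 wb.py
```

```text
now [0.4883 0.2694 0.1065] [-1.800e+02 -1.000e-01 -1.798e+02] t 13.38 gap 0.0598
shift units [-0.071 -0.009  1.6  ] turn units (first) [-0.006 -0.015  0.027] shift units after turn [-0.068 -0.01   1.6  ]
(np.float64(279.9), np.float64(243.1)) [256, 219, 47, 50, 1654] [0.4916 0.2692 0.029 ] [0.4951 0.2692 0.021 ]
(np.float64(222.8), np.float64(330.1)) [202, 305, 40, 51, 1371] [0.5552 0.2306 0.029 ] [0.5614 0.229  0.021 ]
```

>>> play_rows --pt "-0.07 0 0.4 0 0 0 0.7" --pt "0 0 0.4 0 0 0 0.7" --pt "0 0 0.4 0 0 0 0.7" --pt "0 0 0.25 0 0 0 0.7" --pt "0 0 0.15 0 0 0 0.7" --pt "0 0 0 0 0 0 0.7" --pt "0 0 0 0 0 0 0" --pt "0 0 0 0 0 0 0" --pt "0 0 0 0 0 0 0" --pt "0 0 0 0 0 0 0" --pt "0 0 0 0 0 0 0" --pt "0 0 0 0 0 0 0"

```text
t: 14.43
position: [0.4924, 0.2688, 0.0444]
orientation: [180.0, 0.1, -180.0]
ft_force: [-1.0, -2.2, 6.0]
finger_gap: 0.0305
grasp_force: 29.5
```

```bash
python3 go.py .5985 .015 .11 90;  python3 go.py .647 -.0205 .11 90
```

```text
now [0.4924 0.2688 0.0444] [ 1.8e+02  1.0e-01 -1.8e+02] t 14.43 gap 0.0305
shift units [-2.652 -6.345 -1.639] turn units (first) [0.005 0.01  0.006] shift units after turn [-2.654 -6.344 -1.639]
now [0.4924 0.2688 0.0444] [ 1.8e+02  1.0e-01 -1.8e+02] t 14.43 gap 0.0305
shift units [-3.863 -7.233 -1.638] turn units (first) [0.005 0.01  0.006] shift units after turn [-3.866 -7.231 -1.639]
```

>>> play_rows --pt "0 0 -0.3 0 0 0 0" --pt "0 0 -0.5 0 0 0 0" --pt "0 0 -0.5 0 0 0 0" --pt "0 0 -0.5 0 0 0 0" --pt "-0.32 -0.6 0 0 0 0 0" --pt "-0.32 -0.6 0 0 0 0 0" --pt "-0.32 -0.6 0 0 0 0 0" --pt "-0.32 -0.6 0 0 0 0 0" --pt "-0.32 -0.6 0 0 0 0 0" --pt "-0.32 -0.6 0 0 0 0 0" --pt "-0.32 -0.6 0 0 0 0 0" --pt "-0.32 -0.6 0 0 0 0 0" --pt "-0.32 -0.6 0 0 0 0 0" --pt "-0.32 -0.6 0 0 0 0 0" --pt "-0.32 -0.6 0 0 0 0 0" --pt "-0.32 -0.6 0 0 0 0 0" --pt "0 0 0 0 0 -0.82 0" --pt "0 0 0 0 0 -0.82 0" --pt "0 0 0 0 0 0 0" --pt "0 0 0 0 0 0 0"

```text
t: 16.1
position: [0.6457, -0.0193, 0.1157]
orientation: [180.0, -0.0, -170.7]
ft_force: [0.5, 0.1, 0.1]
finger_gap: 0.0304
grasp_force: 30.0
```

```bash
python3 go.py .647 -.0205 .037 99.4
```

```text
now [ 0.6457 -0.0193  0.1157] [ 180.    -0.  -170.7] t 16.1 gap 0.0304
shift units [-0.028 -0.036  1.966] turn units (first) [ 0.    -0.001 -0.019] shift units after turn [-0.027 -0.036  1.966]
```

>>> play_rows --pt "-0.03 -0.035 0.4 0 0 0 0" --pt "0 0 0.4 0 0 0 0" --pt "0 0 0.4 0 0 0 0" --pt "0 0 0.35 0 0 0 0" --pt "0 0 0.25 0 0 0 0" --pt "0 0 0.17 0 0 0 0" --pt "0 0 0 0 0 0 0" --pt "0 0 0 0 0 0 0"

```text
t: 16.77
position: [0.6472, -0.0203, 0.0369]
orientation: [-180.0, 0.0, -170.6]
ft_force: [-0.0, 0.3, -1.0]
finger_gap: 0.0302
grasp_force: 30.6
```

>>> play_rows --pt "0 0 0.02 0 0 0 0" --pt "0 0 0 0 0 0 0" --pt "0 0 0 0 0 0 0.42" --pt "0 0 0 0 0 0 0.46" --pt "0 0 0 0 0 0 0.55" --pt "0 0 0 0 0 0 0.6" --pt "0 0 -0.3 0 0 0 0.6" --pt "0 0 -0.5 0 0 0 0.6" --pt "0 0 -0.5 0 0 0 0.6" --pt "0 0 -0.5 0 0 0 0.6" --pt "0 0 0 0 0 0 0.6"

```text
t: 17.68
position: [0.649, -0.0206, 0.1129]
orientation: [-179.9, 0.3, -170.6]
ft_force: [1.3, -0.6, 0.7]
finger_gap: 0.0517
grasp_force: 0.0
```

```bash
python3 go.py .5535 .2295 .10 90; python3 wb.py
```

```text
now [ 0.649  -0.0206  0.1129] [-179.9    0.3 -170.6] t 17.68 gap 0.0517
shift units [1.332 6.559 0.308] turn units (first) [-0.006  0.055  1.645] shift units after turn [2.387 6.252 0.322]
(np.float64(280.1), np.float64(86.8)) [251, 57, 59, 61, 2558] [ 0.5632 -0.0346  0.029 ] [ 0.563  -0.0346  0.021 ]
(np.float64(204.1), np.float64(158.2)) [176, 132, 56, 56, 2178] [ 0.6099 -0.0722  0.029 ] [ 0.6116 -0.0737  0.021 ]
(np.float64(279.6), np.float64(222.3)) [255, 196, 51, 54, 2005] [ 0.6414 -0.0214  0.029 ] [ 0.6444 -0.0209  0.021 ]
(np.float64(12.5), np.float64(264.4)) [0, 225, 32, 83, 1774] [ 0.6997 -0.1866  0.029 ] [ 0.7049 -0.1927  0.021 ]
(np.float64(299.5), np.float64(348.4)) [256, 319, 92, 75, 3216] [0.7401 0.0108 0.029 ] [0.747  0.0126 0.021 ]
```

>>> play_rows --pt "0 0 0 0 0 0.82 0.7" --pt "0 0 0 0 0 0.82 0.7" --pt "0.2 0.52 0 0 0 0 0.7" --pt "0.2 0.52 0 0 0 0 0.7" --pt "0.2 0.52 0 0 0 0 0.7" --pt "0.2 0.52 0 0 0 0 0.7" --pt "0.2 0.52 0 0 0 0 0.7" --pt "0.2 0.52 0 0 0 0 0.7" --pt "0.2 0.52 0 0 0 0 0.7" --pt "0.2 0.52 0 0 0 0 0.7" --pt "0.2 0.52 0 0 0 0 0.7" --pt "0.2 0.52 0 0 0 0 0.7" --pt "0.2 0.52 0 0 0 0 0.7" --pt "0.2 0.52 0 0 0 0 0.7" --pt "0 0 0 0 0 0 0.7" --pt "0 0 0 0 0 0 0.7"

```text
t: 19.07
position: [0.5503, 0.2298, 0.1076]
orientation: [-180.0, -0.1, -179.9]
ft_force: [-0.0, -0.7, -0.5]
finger_gap: 0.0597
grasp_force: 0.0
```

```bash
python3 go.py .5535 .2295 .0425 90; python3 wb.py
```

```text
now [0.5503 0.2298 0.1076] [-1.800e+02 -1.000e-01 -1.799e+02] t 19.07 gap 0.0597
shift units [-0.083 -0.006  1.626] turn units (first) [-0.003 -0.01   0.024] shift units after turn [-0.081 -0.007  1.626]
(np.float64(278.6), np.float64(242.7)) [254, 219, 50, 49, 1756] [0.5537 0.2293 0.029 ] [0.5572 0.2293 0.021 ]
```

>>> play_rows --pt "-0.08 0 0.4 0 0 0 0.7" --pt "0 0 0.4 0 0 0 0.7" --pt "0 0 0.4 0 0 0 0.7" --pt "0 0 0.25 0 0 0 0.7" --pt "0 0 0.17 0 0 0 0.7" --pt "0 0 0 0 0 0 0.7" --pt "0 0 0 0 0 0 0" --pt "0 0 0 0 0 0 0" --pt "0 0 0 0 0 0 0" --pt "0 0 0 0 0 0 0" --pt "0 0 0 0 0 0 0" --pt "0 0 0 0 0 0 0"

```text
t: 20.12
position: [0.5546, 0.2292, 0.044]
orientation: [180.0, 0.1, -180.0]
ft_force: [-0.3, -1.0, 6.6]
finger_gap: 0.0307
grasp_force: 29.7
```

>>> play_rows --pt "0 0 -0.3 0 0 0 0" --pt "0 0 -0.5 0 0 0 0" --pt "0 0 -0.5 0 0 0 0" --pt "0 0 -0.5 0 0 0 0" --pt "0 0 0 0 0 0 0"

```text
t: 20.53
position: [0.5559, 0.2299, 0.1193]
orientation: [179.9, 0.3, -180.0]
ft_force: [0.4, -0.5, 0.1]
finger_gap: 0.0305
grasp_force: 30.0
```

```bash
python3 go.py .598 .015 .11 90
```

```text
now [0.5559 0.2299 0.1193] [ 179.9    0.3 -180. ] t 20.53 gap 0.0305
shift units [-1.048 -5.373  0.226] turn units (first) [0.022 0.048 0.007] shift units after turn [-1.053 -5.371  0.233]
```

>>> play_rows --pt "-0.11 -0.54 0 0 0 0 0" --pt "-0.11 -0.54 0 0 0 0 0" --pt "-0.11 -0.54 0 0 0 0 0" --pt "-0.11 -0.54 0 0 0 0 0" --pt "-0.11 -0.54 0 0 0 0 0" --pt "-0.11 -0.54 0 0 0 0 0" --pt "-0.11 -0.54 0 0 0 0 0" --pt "-0.11 -0.54 0 0 0 0 0" --pt "-0.11 -0.54 0 0 0 0 0" --pt "-0.11 -0.54 0 0 0 0 0" --pt "0 0 0 0 0 -0.82 0" --pt "0 0 0 0 0 -0.82 0" --pt "0 0 0 0 0 0 0" --pt "0 0 0 0 0 0 0"

```text
t: 21.7
position: [0.5982, 0.0131, 0.115]
orientation: [180.0, -0.0, -170.7]
ft_force: [0.3, 0.2, -0.5]
finger_gap: 0.0304
grasp_force: 30.0
```

```bash
python3 go.py .598 .015 .0365 99.4
```

```text
now [0.5982 0.0131 0.115 ] [ 180.    -0.  -170.7] t 21.7 gap 0.0304
shift units [-0.003  0.047  1.961] turn units (first) [ 0.001 -0.003 -0.019] shift units after turn [-0.003  0.047  1.961]
```

>>> play_rows --pt "0 0.045 0.4 0 0 0 0" --pt "0 0 0.4 0 0 0 0" --pt "0 0 0.4 0 0 0 0" --pt "0 0 0.35 0 0 0 0" --pt "0 0 0.25 0 0 0 0" --pt "0 0 0.17 0 0 0 0" --pt "0 0 0 0 0 0 0" --pt "0 0 0 0 0 0 0"

```text
t: 22.37
position: [0.598, 0.015, 0.0363]
orientation: [180.0, -0.0, -170.6]
ft_force: [0.8, 0.2, -0.5]
finger_gap: 0.03
grasp_force: 30.6
```

>>> play_rows --pt "0 0 0.01 0 0 0 0" --pt "0 0 0 0 0 0 0" --pt "0 0 0 0 0 0 0.42" --pt "0 0 0 0 0 0 0.46" --pt "0 0 0 0 0 0 0.55" --pt "0 0 0 0 0 0 0.6" --pt "0 0 -0.3 0 0 0 0.6" --pt "0 0 -0.5 0 0 0 0.6" --pt "0 0 -0.6 0 0 0 0.6" --pt "0 0 -0.8 0 0 0 0.6" --pt "0 0 -0.8 0 0 0 0.6" --pt "0 0 -0.8 0 0 0 0.6" --pt "0 0 -0.4 0 0 0 0.6" --pt "0 0 0 0 0 0 0.6"

```text
t: 23.53
position: [0.5996, 0.0149, 0.208]
orientation: [-180.0, 0.3, -170.6]
ft_force: [0.6, 0.6, -0.4]
finger_gap: 0.0514
grasp_force: 0.0
```

```bash
python3 wb.py; python3 go.py .50 -.16 .205 68; python3 -c "
from go import *
c=robot.camera('scene'); cv2.imwrite('pics/s3.png',c['img'][:,:,::-1]);print(robot.get_obs()['joint_positions'])"
```

```text
(np.float64(16.6), np.float64(113.2)) [0, 54, 46, 127, 3872] [ 0.57   -0.2061  0.029 ] [ 0.5715 -0.2117  0.021 ]
(np.float64(230.3), np.float64(142.2)) [211, 123, 39, 40, 1134] [ 0.5626 -0.0336  0.029 ] [ 0.5638 -0.0346  0.021 ]
(np.float64(279.2), np.float64(185.8)) [261, 167, 37, 38, 1042] [0.5928 0.0136 0.029 ] [0.5949 0.014  0.021 ]
(np.float64(181.8), np.float64(187.7)) [162, 170, 39, 37, 1097] [ 0.6094 -0.0718  0.029 ] [ 0.6119 -0.0738  0.021 ]
(np.float64(233.8), np.float64(229.5)) [216, 211, 35, 37, 985] [ 0.6406 -0.0215  0.029 ] [ 0.644  -0.0221  0.021 ]
(np.float64(13.7), np.float64(234.4)) [0, 228, 40, 18, 209] [ 0.6808 -0.2169  0.029 ] [ 0.6852 -0.2228  0.021 ]
(np.float64(26.1), np.float64(275.0)) [0, 232, 62, 97, 3312] [ 0.7262 -0.2098  0.029 ] [ 0.7318 -0.2155  0.021 ]
(np.float64(266.5), np.float64(317.9)) [222, 299, 87, 49, 1917] [0.7378 0.0233 0.029 ] [0.7438 0.0239 0.021 ]
(np.float64(265.7), np.float64(372.2)) [228, 345, 77, 52, 2292] [0.7978 0.0336 0.029 ] [0.8054 0.0345 0.021 ]
now [0.5989 0.0149 0.2056] [-180.     0.2 -170.6] t 23.58 gap 0.0512
shift units [ 3.156 -3.908  0.008] turn units (first) [5.000e-03 3.000e-02 5.485e+00] shift units after turn [ 0.655 -4.98   0.016]
[ 1.42128979e+00  2.46699607e+01  7.76354795e+00  7.30655276e+01
 -1.26195081e-03 -8.00928746e+00]
```

The wrist blobs show all four beads upright, one per well: (0.563,-0.034), (0.595,0.014), (0.612,-0.074) and (0.644,-0.022). That puts the tray centre at about (0.604,-0.028). Next is the magnifier: move near it and measure the handle with the wrist camera.

```bash
python3 go.py .54 -.21 .27 68
```

```text
now [0.5982 0.0148 0.204 ] [-180.     0.  -170.6] t 23.63 gap 0.0512
shift units [ 2.356 -5.307 -1.651] turn units (first) [0.000e+00 5.000e-03 5.486e+00] shift units after turn [-0.756 -5.757 -1.65 ]
```

>>> play_rows --pt "0 0 -0.4 0 0 0.914 1" --pt "0 0 -0.4 0 0 0.914 1" --pt "0 0 -0.4 0 0 0.914 1" --pt "0 0 -0.4 0 0 0.914 1" --pt "0 0 0 0 0 0.914 1" --pt "0 0 0 0 0 0.914 1"

```text
t: 24.13
position: [0.598, 0.0148, 0.2671]
orientation: [-180.0, -0.1, 157.8]
ft_force: [0.4, -0.4, -0.7]
finger_gap: 0.0853
grasp_force: 0.0
```

>>> play_rows --pt "-0.07 -0.57 0 0 0 0 1" --pt "-0.07 -0.57 0 0 0 0 1" --pt "-0.07 -0.57 0 0 0 0 1" --pt "-0.07 -0.57 0 0 0 0 1" --pt "-0.07 -0.57 0 0 0 0 1" --pt "-0.07 -0.57 0 0 0 0 1" --pt "-0.07 -0.57 0 0 0 0 1" --pt "-0.07 -0.57 0 0 0 0 1" --pt "-0.07 -0.57 0 0 0 0 1" --pt "-0.07 -0.57 0 0 0 0 1" --pt "0 0 0 0 0 0 1" --pt "0 0 0 0 0 0 1" --pt "0 0 0 0 0 0 1"

```text
t: 25.22
position: [0.5383, -0.2066, 0.2668]
orientation: [180.0, -0.1, 158.0]
ft_force: [0.4, -0.1, 0.1]
finger_gap: 0.0854
grasp_force: 0.0
```

```bash
python3 - <<'E'
from go import *; import pickle
c=robot.camera("wrist"); pickle.dump(c,open("w4.pkl","wb")); cv2.imwrite("pics/w4.png",c["img"][:,:,::-1])
d=np.array([-.488,.154,.859]); d/=np.linalg.norm(d); L=np.array([.5668,-.2634,.044])
u=np.array([np.cos(np.radians(158))*.5,np.sin(np.radians(158))*.5,.866])
for s in(0,.046,.1,.146): print(s,proj(c,L+u*s).round(0))
E
python3 go.py .54 -.21 .27 68
```

```text
0 [[239. 227.]]
0.046 [[234. 219.]]
0.1 [[225. 206.]]
0.146 [[214. 190.]]
now [ 0.5385 -0.2063  0.2671] [ 1.80e+02 -1.00e-01  1.58e+02] t 25.27 gap 0.0851
shift units [-0.068 -0.072 -0.073] turn units (first) [ 0.    -0.016  0.006] shift units after turn [-0.068 -0.072 -0.073]
```

View pics/w4.png

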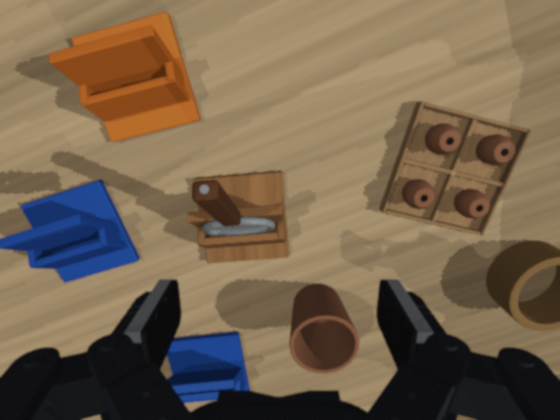

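The wrist view shows the handle end at (204,189), the lens rim from (206,228) to (275,226), the base corners at (192,177), (283,171), (288,258) and (207,262), and the tray with four beads at right. The predicted lens point (239,227) fits; the handle end is about 10 px off, so I'll refine the axis.

```bash
python3 - <<'E'
from h import *; import pickle
c=pickle.load(open("w4.pkl","rb")); d=pickle.load(open("c1.pkl","rb")); S,D=d["scene"],d["side"]
b=onz(c,[(193,177),(283,171),(288,258),(207,262)],.010); print("base",b.round(4),[round(float(np.linalg.norm(b[i]-b[(i+1)%4])),4) for i in range(4)])
az=lambda v:round(float(np.degrees(np.arctan2(v[1],v[0]))),1)
print("y az back/front",az(b[1]-b[0]),az(b[2]-b[3]),"x az right",az(b[2]-b[1]),az(b[3]-b[0]))
print("rim ends",onz(c,[(206,228),(276,226)],.044).round(4), az(np.subtract(*onz(c,[(276,226),(206,228)],.044))))
# silver end cap (bright spot) centre in wrist
im=c["img"].astype(int); m=(im.max(2)-im.min(2)<40)&(im.min(2)>95); k=np.zeros_like(m);k[180:200,192:216]=1; B=blobs(m&k,5); print(B)
e=B[0][0] if B else (204,189)
print("end on z .170",onz(c,e,.1704).round(4))
for nm,o in(("scene+wrist",[(S,(242.9,130.9)),(c,e)]),("side+wrist",[(D,(331.6,245.3)),(c,e)]),("all",[(S,(242.9,130.9)),(D,(331.6,245.3)),(c,e)])): print(nm,tri(o))
r,g,bb=im[...,0],im[...,1],im[...,2]; m=(r<95)&(r>1.4*bb)&(g<50); k=np.zeros_like(m);k[180:226,190:245]=1
for ce,s in blobs(m&k,60): print("handle",ce,s)
mk=(m&k).astype(np.uint8);n,l,s,_=cv2.connectedComponentsWithStats(mk);i=1+s[1:,4].argmax();p=np.argwhere(l==i)[:,::-1].astype(np.float32);print(cv2.fitLine(p,2,0,.01,.01).ravel(),cv2.minAreaRect(p))
E
```

```text
base [[ 0.5044 -0.2956  0.01  ]
 [ 0.5355 -0.2006  0.01  ]
 [ 0.636  -0.2343  0.01  ]
 [ 0.6044 -0.3267  0.01  ]] [0.0999, 0.106, 0.0977, 0.1047]
y az back/front 71.9 71.1 x az right -18.5 -17.3
rim ends [[ 0.5551 -0.2967  0.044 ]
 [ 0.5808 -0.2271  0.044 ]] 69.7
[((np.float64(203.9), np.float64(188.8)), [200, 185, 9, 9, 66])]
end on z .170 [[ 0.4958 -0.2416  0.1704]]
scene+wrist (array([ 0.4965768 , -0.24310531,  0.1645506 ]), np.float64(0.0002880012527045309))
side+wrist (array([ 0.49501403, -0.24057825,  0.17188145]), np.float64(0.0007612607466806782))
all (array([ 0.49721542, -0.24014442,  0.1687494 ]), np.float64(0.0022111323778289177))
handle (np.float64(218.8), np.float64(206.2)) [193, 181, 47, 44, 934]
[  0.7814747    0.62393695 218.80835    206.16809   ] ((216.00003051757812, 202.50001525878906), (58.68986129760742, 27.577163696289062), 45.0)
```

```bash
cat > mg.py <<'E'
from go import *
G=np.array([.5176,-.2483,.1306]); R=down(71.8)*Ro.from_rotvec([0,np.radians(12),0])
if __name__=="__main__":
    for a in (.11,.0): need(G-R.apply([0,0,.010+a]),R)
E
python3 mg.py
```

```text
now [ 0.5385 -0.2063  0.2671] [ 1.80e+02 -1.00e-01  1.58e+02] t 25.27 gap 0.0851
shift units [-0.53  -1.128  0.476] turn units (first) [ 0.07   2.078 -0.654] shift units after turn [-0.543 -1.16   0.372]
now [ 0.5385 -0.2063  0.2671] [ 1.80e+02 -1.00e-01  1.58e+02] t 25.27 gap 0.0851
shift units [ 0.036 -1.166  3.167] turn units (first) [ 0.07   2.078 -0.654] shift units after turn [-0.543 -1.16   3.122]
```

>>> play_rows --pt "0 0 0 0.02 0.69 -0.22 1" --pt "0 0 0 0.02 0.69 -0.22 1" --pt "0 0 0 0.02 0.69 -0.22 1" --pt "-0.18 -0.39 0.12 0 0 0 1" --pt "-0.18 -0.39 0.12 0 0 0 1" --pt "-0.18 -0.39 0.12 0 0 0 1" --pt "0 0 0 0 0 0 1" --pt "0 0 0 0 0 0 1"

```text
t: 25.93
position: [0.5407, -0.2586, 0.2488]
orientation: [180.0, -11.9, 161.7]
ft_force: [-0.3, 0.9, -0.9]
finger_gap: 0.0854
grasp_force: 0.0
```

```bash
python3 mg.py; python3 -c "
from h import *;from plant import robot
c=robot.camera('wrist'); im=c['img'].astype(int); m=(im.max(2)-im.min(2)<40)&(im.min(2)>95)
q=proj(c,[(.4958,-.2412,.1704)])[0]; print('pred end',q); x,y=map(int,q); k=np.zeros_like(m);k[max(0,y-25):y+25,max(0,x-25):x+25]=1
for b in blobs(m&k,5): print(b, onz(c,b[0],.1704))"
```

```text
now [ 0.5407 -0.2586  0.2488] [180.  -11.9 161.7] t 25.93 gap 0.0854
shift units [0.    0.064 0.022] turn units (first) [ 0.01   0.025 -0.02 ] shift units after turn [0.    0.064 0.021]
now [ 0.5407 -0.2586  0.2488] [180.  -11.9 161.7] t 25.93 gap 0.0854
shift units [0.007 0.061 2.772] turn units (first) [ 0.01   0.025 -0.02 ] shift units after turn [0.    0.064 2.771]
pred end [283.21434166 185.36258386]
((np.float64(282.0), np.float64(185.9)), [278, 182, 9, 9, 66]) [[ 0.49587773 -0.24200465  0.1704    ]]
```

>>> play_rows --pt "0 0.06 0.4 0 0 0 1" --pt "0 0 0.4 0 0 0 1" --pt "0 0 0.4 0 0 0 1" --pt "0 0 0.4 0 0 0 1" --pt "0 0 0.4 0 0 0 1" --pt "0 0 0.4 0 0 0 1" --pt "0 0 0.37 0 0 0 1" --pt "0 0 0 0 0 0 0.6" --pt "0 0 0 0 0 0 0.4" --pt "0 0 0 0 0 0 0.3" --pt "0 0 0 0 0 0 0.2" --pt "0 0 0 0 0 0 0" --pt "0 0 0 0 0 0 0" --pt "0 0 0 0 0 0 0" --pt "0 0 0 0 0 0 0" --squeeze 70

```text
t: 27.23
position: [0.5206, -0.2478, 0.1412]
orientation: [180.0, -11.8, 161.8]
ft_force: [0.3, 0.8, 5.7]
finger_gap: 0.0167
grasp_force: 69.2
```

```bash
python3 - <<'E'
from mg import *
p,R0,o=state(); print(p,o["orientation"],o["finger_gap"],o["grasp_force"],np.round(o["ft_force"],1))
a=np.radians(161.9); u=np.array([np.cos(a)*.5,np.sin(a)*.5,.866])
print("0.1 m draw in tool units",(R0.inv().apply(u*.1)/.04).round(3))
E
```

```text
[ 0.52062569 -0.2478149   0.1412403 ] [179.96354559 -11.83495112 161.80853873] 0.01673609760664133 69.22137379646301 [0.3 0.8 5.7]
0.1 m draw in tool units [ 1.667e+00 -1.000e-03 -1.863e+00]
```

Gripped: gap 17 mm and grip force 69 N. Now drawing it along the slot direction.

>>> play_rows --pt "0.08 0 -0.09 0 0 0 0" --pt "0.08 0 -0.09 0 0 0 0" --pt "0.08 0 -0.09 0 0 0 0" --pt "0.08 0 -0.09 0 0 0 0" --pt "0.17 0 -0.19 0 0 0 0" --pt "0.17 0 -0.19 0 0 0 0" --pt "0.17 0 -0.19 0 0 0 0" --pt "0.17 0 -0.19 0 0 0 0" --pt "0.17 0 -0.19 0 0 0 0" --pt "0.17 0 -0.19 0 0 0 0" --pt "0.17 0 -0.19 0 0 0 0" --pt "0.17 0 -0.19 0 0 0 0" --pt "0.17 0 -0.19 0 0 0 0" --pt "0.17 0 -0.19 0 0 0 0" --pt "0 0 0 0 0 0 0"

```text
t: 28.48
position: [0.4625, -0.2289, 0.2479]
orientation: [180.0, -11.8, 161.8]
ft_force: [0.7, 0.3, -1.2]
finger_gap: 0.0167
grasp_force: 68.7
```

```bash
cat > st.py <<'E'
from go import *; import pickle
p,R,o=state(); print(p.round(4),np.round(o["orientation"],1),round(o["t"],2),o["finger_gap"],o["grasp_force"],np.round(o["ft_force"],1),np.round(o["joint_positions"],1))
d={n:robot.camera(n) for n in("scene","side","wrist")}; pickle.dump(d,open("m.pkl","wb"))
u0=np.array([np.cos(np.radians(161.9))*.5,np.sin(np.radians(161.9))*.5,.866])
G0=np.array([.5176,-.2483,.1306]); p0=np.array([.5206,-.2478,.1412]); R0=Ro.from_euler("xyz",[180,-11.83,161.8],degrees=True)
u=R.apply(R0.inv().apply(u0)); g=p+R.apply(R0.inv().apply(G0-p0)); L=g-.1*u
print("rigid: u",u.round(3),"grip",g.round(4),"lens",L.round(4),"end",(g+.046*u).round(4))
for n in d: print(n,"lens,neck,end px",proj(d[n],[L,L+.046*u,L+.146*u]).round(0).tolist())
E
python3 st.py
```

```text
[ 0.4625 -0.2289  0.2479] [180.  -11.8 161.8] 28.48 0.016740874844739757 68.7322211265564 [ 0.7  0.3 -1.2] [-25.5  24.9  13.2  90.   -1.5  -7.1]
rigid: u [-0.476  0.155  0.866] grip [ 0.4595 -0.2294  0.2373] lens [ 0.5071 -0.2449  0.1508] end [ 0.4376 -0.2222  0.2772]
scene lens,neck,end px [[239.0, 137.0], [247.0, 120.0], [266.0, 80.0]]
side lens,neck,end px [[338.0, 253.0], [328.0, 238.0], [304.0, 200.0]]
wrist lens,neck,end px [[277.0, 322.0], [277.0, 314.0], [275.0, 273.0]]
```

It's clear of the stand. Now levelling it with a 60° turn about the jaw axis.

>>> play_rows --pt "0 0 0 0 -0.4 0 0" --pt "0 0 0 0 -0.7 0 0" --pt "0 0 0 0 -0.7 0 0" --pt "0 0 0 0 -0.7 0 0" --pt "0 0 0 0 -0.7 0 0" --pt "0 0 0 0 -0.7 0 0" --pt "0 0 0 0 -0.7 0 0" --pt "0 0 0 0 -0.7 0 0" --pt "0 0 0 0 -0.7 0 0" --pt "0 0 0 0 -0.7 0 0" --pt "0 0 0 0 -0.7 0 0" --pt "0 0 0 0 -0.7 0 0" --pt "0 0 0 0 -0.7 0 0" --pt "0 0 0 0 -0.7 0 0" --pt "0 0 0 0 -0.7 0 0" --pt "0 0 0 0 -0.27 0 0" --pt "0 0 0 0 0 0 0" --pt "0 0 0 0 0 0 0"

```text
t: 30.13
position: [0.4624, -0.2287, 0.2452]
orientation: [179.9, 48.0, 161.7]
ft_force: [1.6, -0.1, -1.6]
finger_gap: 0.0167
grasp_force: 68.7
```

```bash
cat > fin.py <<'E'
from st import *
# target: lens at T, handle axis u horizontal, azimuth 180-A; rigid grasp
import sys
T=np.array([.604,-.028,.136]); cur=np.degrees(np.arctan2(u[1],u[0])); print("elev u",np.degrees(np.arcsin(u[2])),"az",cur)
n=R.apply(R0.inv().apply(np.cross(u0,[-np.sin(np.radians(71.8)),0,0]))) 
az=np.radians(float(sys.argv[1]) if len(sys.argv)>1 else 177)
y=np.array([np.cos(az-np.pi/2),np.sin(az-np.pi/2),0]); ut=np.array([np.cos(az),np.sin(az),0])
# rotation taking current (u, jaw axis) frame to level
yc=R.as_matrix()[:,1]; 
def fr(a,b): b=b-a*(a@b); b/=np.linalg.norm(b); return np.c_[a,b,np.cross(a,b)]
Q=Ro.from_matrix(fr(ut,-y if y@yc<0 else y)@fr(u,yc).T); Rt=Q*R
pt=T-Q.apply(L-p)
print("target tcp",pt.round(4),"tilt of jaw axis deg",np.degrees(np.arcsin(yc[2])))
need(pt,Rt)
print("world shift now",(pt-p).round(4),"world rotvec deg",np.degrees(Q.as_rotvec()).round(2))
E
python3 fin.py
```

```text
[ 0.4624 -0.2287  0.2452] [179.9  48.  161.7] 30.13 0.01666669165661753 68.67817997932434 [ 1.6 -0.1 -1.6] [-32.1 -19.3 -53.7   8.4  10.3  -9.4]
rigid: u [-0.95   0.312  0.003] grip [ 0.4694 -0.2325  0.2375] lens [ 0.5644 -0.2637  0.2372] end [ 0.4257 -0.2182  0.2377]
scene lens,neck,end px [[211.0, 113.0], [230.0, 107.0], [271.0, 95.0]]
side lens,neck,end px [[368.0, 203.0], [347.0, 209.0], [297.0, 223.0]]
wrist lens,neck,end px [[277.0, 319.0], [277.0, 311.0], [276.0, 268.0]]
elev u 0.18567323845187847 az 161.83692247968463
target tcp [ 0.4964 -0.0209  0.1436] tilt of jaw axis deg 0.05397236581106771
now [ 0.4634 -0.2291  0.2463] [179.9  48.1 161.8] t 30.28 gap 0.017
shift units [2.474 5.2   1.093] turn units (first) [-1.963 -0.017 -1.769] shift units after turn [1.548 5.241 2.12 ]
world shift now [ 0.034   0.2078 -0.1016] world rotvec deg [-0.09 -0.17 15.16]
```

>>> play_rows --pt "0 0 0 -0.49 0 -0.44 0" --pt "0 0 0 -0.49 0 -0.44 0" --pt "0 0 0 -0.49 0 -0.44 0" --pt "0 0 0 -0.49 0 -0.44 0" --pt "-0.03 0.44 0.04 0 0 0 0" --pt "-0.03 0.44 0.04 0 0 0 0" --pt "-0.03 0.44 0.04 0 0 0 0" --pt "-0.03 0.44 0.04 0 0 0 0" --pt "-0.03 0.44 0.04 0 0 0 0" --pt "-0.03 0.44 0.04 0 0 0 0" --pt "-0.03 0.44 0.04 0 0 0 0" --pt "-0.03 0.44 0.04 0 0 0 0" --pt "-0.03 0.44 0.04 0 0 0 0" --pt "-0.03 0.44 0.04 0 0 0 0" --pt "-0.03 0.44 0.04 0 0 0 0" --pt "-0.03 0.44 0.04 0 0 0 0" --pt "0 0 0 0 0 0 0" --pt "0 0 0 0 0 0 0"

```text
t: 31.78
position: [0.4986, -0.0182, 0.2442]
orientation: [180.0, 48.1, 177.0]
ft_force: [-0.4, -0.1, -1.2]
finger_gap: 0.0166
grasp_force: 69.1
```

```bash
python3 fin.py
```

```text
[ 0.4986 -0.0182  0.2442] [180.   48.1 177. ] 31.78 0.01662216189308547 69.06845211982727 [-0.4 -0.1 -1.2] [ -1.4 -22.5 -55.9   8.5  -1.1   1. ]
rigid: u [-0.999  0.051  0.001] grip [ 0.5064 -0.02    0.2366] lens [ 0.6062 -0.0251  0.2364] end [ 0.4604 -0.0177  0.2366]
scene lens,neck,end px [[280.0, 178.0], [298.0, 165.0], [334.0, 141.0]]
side lens,neck,end px [[285.0, 162.0], [269.0, 168.0], [231.0, 182.0]]
wrist lens,neck,end px [[279.0, 322.0], [279.0, 313.0], [279.0, 273.0]]
elev u 0.08488853491149487 az 177.08661277147695
target tcp [ 0.4964 -0.0209  0.1436] tilt of jaw axis deg 0.02210370069005651
now [ 0.4983 -0.0198  0.244 ] [180.   48.1 176.8] t 31.93 gap 0.0166
shift units [ 1.898 -0.031  1.642] turn units (first) [-0.008 -0.013 -0.014] shift units after turn [ 1.901 -0.03   1.64 ]
world shift now [-0.0022 -0.0027 -0.1006] world rotvec deg [-0.03 -0.08 -0.09]
```

>>> play_rows --pt "0.19 0 0.165 0 0 0 0" --pt "0.19 0 0.165 0 0 0 0" --pt "0.19 0 0.165 0 0 0 0" --pt "0.19 0 0.165 0 0 0 0" --pt "0.19 0 0.165 0 0 0 0" --pt "0.19 0 0.165 0 0 0 0" --pt "0.19 0 0.165 0 0 0 0" --pt "0.19 0 0.165 0 0 0 0" --pt "0.19 0 0.165 0 0 0 0" --pt "0.1 -0.01 0.1 0 0 0 0" --pt "0 0 0 0 0 0 0" --pt "0 0 0 0 0 0 0"

```text
t: 32.93
position: [0.5035, -0.02, 0.1549]
orientation: [180.0, 47.4, 176.8]
ft_force: [0.5, -0.3, -1.2]
finger_gap: 0.017
grasp_force: 69.0
```

```bash
python3 fin.py; python3 - <<'E'
import pickle,cv2,numpy as np
d=pickle.load(open("m.pkl","rb"))
a=cv2.resize(d["scene"]["img"][130:290,220:380],(400,400),interpolation=cv2.INTER_CUBIC); b=cv2.resize(d["side"]["img"][150:310,210:370],(400,400),interpolation=cv2.INTER_CUBIC)
cv2.imwrite("pics/fin.png",np.hstack([a,b])[:,:,::-1])
E
```

```text
[ 0.5035 -0.02    0.1549] [180.   47.4 176.8] 32.93 0.016957282976953703 69.03384447097778 [ 0.5 -0.3 -1.2] [ -1.6 -12.4 -65.   -9.9  -1.1   1. ]
rigid: u [-0.998  0.054  0.014] grip [ 0.5111 -0.0218  0.1471] lens [ 0.611  -0.0272  0.1457] end [ 0.4652 -0.0193  0.1478]
scene lens,neck,end px [[277.0, 212.0], [294.0, 199.0], [327.0, 175.0]]
side lens,neck,end px [[288.0, 200.0], [272.0, 206.0], [236.0, 222.0]]
wrist lens,neck,end px [[277.0, 320.0], [277.0, 312.0], [275.0, 271.0]]
elev u 0.8005340657557449 az 176.90520007760261
target tcp [ 0.4964 -0.0209  0.1436] tilt of jaw axis deg 0.020025926223916163
now [ 0.5036 -0.0197  0.1554] [180.   47.4 176.8] t 33.08 gap 0.0169
shift units [ 0.338 -0.04   0.069] turn units (first) [-0.007 -0.127 -0.012] shift units after turn [ 0.339 -0.039  0.065]
world shift now [-0.0071 -0.001  -0.0112] world rotvec deg [-0.06 -0.8   0.09]
```

View pics/fin.png

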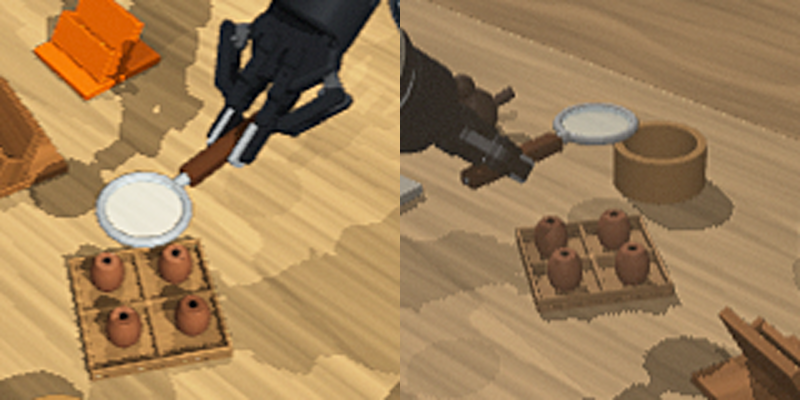

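The view agrees with the rigid-grasp prediction: lens at scene (278,213), side (289,200), level, with the beads undisturbed. J3 is at its limit (-65°), though, so the lens is 7 mm too far out and 10 mm high. Turning the handle about 23° about the vertical gives the wrist more reach.

```bash
python3 fin.py 200 | tail -4
```

```text
target tcp [ 0.5022 -0.0635  0.1436] tilt of jaw axis deg 0.02431339339196792
now [ 0.5036 -0.0196  0.1555] [180.   47.5 176.9] t 33.23 gap 0.0167
shift units [ 0.202 -1.098  0.218] turn units (first) [-2.98  -0.122 -2.706] shift units after turn [ 0.493 -1.02  -0.106]
world shift now [-0.0014 -0.0438 -0.0118] world rotvec deg [ 0.08 -0.73 23.07]
```

>>> play_rows --pt "0 0 0 -0.37 0 -0.34 0" --pt "0 0 0 -0.37 0 -0.34 0" --pt "0 0 0 -0.37 0 -0.34 0" --pt "0 0 0 -0.37 0 -0.34 0" --pt "0 0 0 -0.37 -0.03 -0.34 0" --pt "0 0 0 -0.37 -0.03 -0.34 0" --pt "0 0 0 -0.37 -0.03 -0.34 0" --pt "0 0 0 -0.37 -0.03 -0.34 0" --pt "0.02 -0.17 -0.02 0 0 0 0" --pt "0.07 -0.17 -0.02 0 0 0 0" --pt "0.1 -0.17 -0.02 0 0 0 0" --pt "0.1 -0.17 -0.02 0 0 0 0" --pt "0.1 -0.17 -0.02 0 0 0 0" --pt "0.1 -0.17 -0.02 0 0 0 0" --pt "0 0 0 0 0 0 0" --pt "0 0 0 0 0 0 0" --pt "0 0 0 0 0 0 0"

```text
t: 34.65
position: [0.5018, -0.0637, 0.1437]
orientation: [-179.9, 48.1, -160.1]
ft_force: [-0.2, 0.4, -1.1]
finger_gap: 0.0169
grasp_force: 69.0
```

```bash
python3 fin.py 200
```

```text
[ 0.5018 -0.0637  0.1437] [-179.9   48.1 -160.1] 34.65 0.01691496733587381 69.04813885688782 [-0.2  0.4 -1.1] [-24.7  -4.9 -59.2  -2.8  31.5 -33.4]
rigid: u [-0.94  -0.341  0.001] grip [ 0.5096 -0.0624  0.1361] lens [ 0.6036 -0.0283  0.136 ] end [ 0.4664 -0.0781  0.1361]
scene lens,neck,end px [[280.0, 213.0], [288.0, 197.0], [305.0, 167.0]]
side lens,neck,end px [[286.0, 205.0], [277.0, 214.0], [257.0, 237.0]]
wrist lens,neck,end px [[277.0, 321.0], [276.0, 313.0], [274.0, 272.0]]
elev u 0.06217228186933197 az -160.05396919282643
target tcp [ 0.5022 -0.0635  0.1436] tilt of jaw axis deg -0.03780497243354152
now [ 0.5018 -0.0634  0.1439] [-179.9   48.1 -160. ] t 34.8 gap 0.0166
shift units [ 0.    -0.006  0.01 ] turn units (first) [-0.008 -0.008  0.006] shift units after turn [ 0.    -0.006  0.01 ]
world shift now [ 0.0004  0.0002 -0.0001] world rotvec deg [ 0.06 -0.05  0.05]
```

```bash
python3 - <<'E'
from h import *; import pickle
from plant import robot
d=pickle.load(open("m.pkl","rb")); P={}
for n,c0 in(("scene",(280,213)),("side",(286,205))):
    im=d[n]["img"].astype(int); m=(im.max(2)-im.min(2)<45)&(im.min(2)>95); k=np.zeros_like(m); k[c0[1]-24:c0[1]+24,c0[0]-26:c0[0]+26]=1
    B=max(blobs(m&k,100),key=lambda b:b[1][4]); s=B[1]; P[n]=(s[0]+s[2]/2-.5,s[1]+s[3]/2-.5); print(n,B,P[n])
print("lens",tri([(d[n],P[n]) for n in P]))
o=robot.get_obs(); print(o["t"],np.round(o["qvel"],2),o["grasp_force"])
E
```

```text
scene ((np.float64(279.8), np.float64(213.9)), [261, 197, 38, 33, 908]) (279.5, 213.0)
side ((np.float64(285.5), np.float64(204.0)), [269, 196, 34, 17, 458]) (285.5, 204.0)
lens (array([ 0.60496123, -0.02688461,  0.13691246]), np.float64(0.00025200749847450804))
34.8 [ 0.05  0.04  0.   -0.01  0.07 -0.07] 69.04800295829773
```

The measured lens position is (0.605,-0.027,0.137): over the tray centre, about 10 cm above the beads, level and still. Handing in.

```bash
python3 -c "
from plant import robot
print(robot.sign_off())"
```

```text
the job is handed in; nothing more can be done
None
```

I handed the job in at about 35 s: the three loose beads stand in the empty wells, and the gripper holds the magnifier level and still over the tray centre, about 10 cm above the beads.

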